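# Stack the case and start its coach screw square

## Robot

A 6-joint arm with a two-finger parallel gripper is mounted at the origin on the work surface. World frame = base frame: x ahead of the robot, y to its left, z up, the work surface at z = 0. Lengths are in m, angles in rad, forces in N, time in s.
With the tool pointing down it reaches from about 0.35 to 0.975 m from the base axis. Payload 4.9 kg.
Tool frame: the origin (TCP) lies on the front face of the gripper's body, between the roots of the fingers; the fingertips stand ctrl.finger_overhang ahead of it and the grasp point (between the pads) lies 54 mm ahead of it (ctrl.finger_overhang is the distance from the TCP to the fingertips, in m); z points along the fingers, y is the line along which they close (so a half turn about z gives the same grasp; the last joint's range is limited). The gripper opens to 85 mm and grips with 20 to 120 N. Pads are 22 mm wide; open, the fingers measure 114 mm over their backs; the gripper's body (76 mm by 85 mm) begins 54 mm behind the grasp point. The pads swing forward as they close: fully open they stand 13 mm farther back than shut.
Start: joints at [-1.36, 0.053, 1.613, -0, 1.476, -0.119], TCP at [0.202, -0.591, 0.304] pointing down, gripper open.
Joint ranges: [-3.01, 3.01], [-1.01, 2.22], [0.06, 2.58], [-1.02, 4.17], [0.09, 2.62], [-3.14, 3.14]. Speed limits (rad/s): [2.57, 2.57, 3.14, 3.14, 3.14, 3.14].

## Interface

Orientations are given as a rotation vector (axis times angle).
In Python, from station import ctrl, vision gives the robot as it stands. The module is installed in compiled form; this text tells all that it offers.
- The arm moves only by the tool drive_tool, never from a script. Its argument "rows" is a list of rows, each a list of 2 entries, a list of its own where there are three numbers: the shift along the tool's x, y, z in m, then the turn about the tool's z in rad. A call has 1 to 10 rows; each row shifts and turns the commanded pose from where the row before left it, along the tool's axes as they then stand; what a row does not reach is not made up. A row lasts 1/10 s, in which the tool goes at most 50 mm and 8.59 degrees, less where a joint would pass 70% of its speed; a pose out of reach is approached as far as the arm can. A call with a gripper value outside its range is refused whole. "jaw" is the closure, from 0 (fully open) to 1 (shut), set as the call begins (left out, the last holds). The fingers move at their own pace and stop on an object; "grip_force" is the grip in N (left out, the last holds). Time passes only in rows, so rows that do not move let the fingers close. It gives the time, the measured TCP pose, the force, the opening and the grip force at its end, in the units of the state.
- ctrl.get_obs(): the state, without advancing time (a new reading comes with each control period).
- vision.get_image(name): name is "scene" or "top" or "wrist"; returns a dict with "image" (400x640x3 uint8, blue, green, red), "vertical_fov" (degrees; the focal length in pixels is half the picture's height over the tangent of half this angle, whatever the lens; pixels are square), "cx", "cy" (the principal point, pixels), "R" (3x3) and "t" (3): a world point X has camera coordinates R X + t. Camera axes: x right, y down, z forward; pixel columns grow to the right and rows downward; lengths in m; the calibration is good to about 2 mm. A picture is of the moment at which its call begins. There is no depth.
- ctrl.finish_job(): hands the job in; it is judged then, once.
The state is a dict: "t": time; "q": joint angles; "dq": joint speeds; "effort": joint torques, N m; "tool_pos": TCP position; "tool_rot": TCP orientation; "contact_force": force on the tool from outside, world axes, zero at the start; "wrist_torque": the same for the moment, N m; "opening": finger opening in m; "grip_force": force on a finger pad.
Only numpy, scipy, OpenCV 4.12 (cv2) and the standard library are available. Lean on these libraries where they do the work, as an engineer would, in place of code of your own. Each camera call takes 0.05 s, during which the arm holds its last target. There are 200 camera calls.

## Task

Set the loose oblong wooden case squarely on top of the case that is fixed to the bench, edges flush all round, putting it down gently rather than dropping it. Then take the T-handled box key from its holder, put it straight and fully down over the square screw head in the case's lid before turning anything, and start the screw with one quarter turn clockwise (seen from above), keeping the key upright and on the screw and the case squarely in place. Lift the key off and stand it back upright in the pocket of its holder; do not drop the key, and leave the other things on the bench where they are.

Things in the scene. Friction and masses are not known exactly. Their poses are not given: they have to be found in the camera images.
- case_mid (a point): The loose closed pine case: 120 long (its x) x 60 wide (its y) x 50 mm high, 0.6 to 1.0 kg with its screw; this point is its centre, half-way up; z up. A captive square-headed steel coach screw stands up in the middle of its flat lid (head top 20 mm above the lid). It is the only case with a screw standing in it.
- case_bottom (a point): Centre of the underside of the loose case, 25 mm below case_mid, same axes.
- column_top (a point): Centre of the top of the fixed case (the column so far), 65 mm above the bench: the same 120 x 60 x 50 mm pine case, on a 170 x 100 x 15 mm plywood plinth, with a steel threaded insert showing in the middle of its flat lid. x along its length, y across, z up. Fixed to the bench, at a varying yaw. Either way round of the loose case on it will do.
- screw_head (a point): Centre of the top of the screw's square head, on the screw's upright axis, 20 mm above the lid of the loose case. The head is 24 mm square, its flats square to this point's x and y (at the start parallel to the case's sides), 16 mm tall, oiled, with the top 3 mm chamfered, and below it 4 mm of bare shank above the lid. It turns with the screw and sinks 0.95 mm per radian.
- screw (a joint): Turn of the screw in rad, 0 at the start, growing clockwise seen from above (driving in). A quarter turn is 1.57. Friction about 0.03 N m; it stays where it is left.
- key_handle (a point): Centre of the key's wooden T-handle: a bar 100 long (the key's x) x 28 wide (its y) x 34 mm high, the key upright with z up. The key is 100 mm tall and 0.2 to 0.45 kg; this point is 83 mm above its foot; below the handle a 16 mm round shank, and at the bottom a 35 mm square steel socket 30 mm tall, with its faces square to the key's x and y.
- key_foot (a point): Centre of the lower rim of the key's socket, 83 mm below key_handle, same axes. The socket is a 27 mm square hole, 17 mm deep, open downwards, square to the key's x and y: it fits over the screw head (24 mm) in any of four quarter-turn positions, with about 0.16 rad of play either way.
- stand_floor (a point): Centre of the floor of the holder's pocket, 8 mm above the bench, where the key's foot stands at the start and must stand at the end. The pocket is 45 mm square inside, square to this point's x and y, with walls 6 mm thick that rise 24 mm above its floor, on a 90 mm square plywood foot fixed to the bench; z up.
- square_case: A bystander: a closed pine case 110 x 110 x 45 mm, no screw. Origin at the centre of its underside.
- mallet: A bystander: a wooden hammer lying on the bench, origin under it.
- rasp: A bystander: a wooden-handled rasp about 230 mm long lying near the robot, between it and the fixed case, origin under it.
- offcut: A bystander: a pine offcut 90 x 50 x 22 mm, origin under it.
- disc: A bystander: a pine disc 90 mm across and 18 mm thick, origin under it.
- case: The loose case itself, origin as case_bottom.
- key: The key itself, origin as key_foot.
Not all that is in view belongs to the job. What is shaped like the case but pink or red is not meant.

How it is judged:
By the outcome, as a careful person would: the job done as asked, in the order asked, and still so for the second after the job is handed in, with the robot touching nothing.
It also fails if it takes over 64 s, if anything falls off the work surface, if the arm or the gripper's body presses on something with over 40 N, if the wrist force passes 120 N, or if a joint passes its speed limit or range.

## Working session

There is one attempt and no reset: what is moved stays moved. The work goes in short steps, Python scripts to look and compute and a tool call to move; the robot and the scene stay as the last step left them, time stands still between calls to the robot, and variables do not carry over. Pictures are saved under pics/ and viewed, at most 10 in all, crops included, and the job is handed in when it is done.

Besides the shell and the picture viewer there is one more tool, called after "Emit:" in YAML: its name, and indented under it one key for each argument. drive_tool: Moves the arm, as the interface text tells. Its arguments: {"type":"object","properties":{"rows":{"type":"array","items":{"type":"array"}},"jaw":{"type":"number"},"grip_force":{"type":"number"}},"required":["rows"]}

```bash
mkdir -p pics; python3 - <<'E'
from station import ctrl, vision
import cv2,numpy as np
for n in ["top","scene"]:
    d=vision.get_image(n); cv2.imwrite(f"pics/{n}0.png",d["image"]); np.savez(f"pics/{n}0.npz",**d)
    print(n,d["vertical_fov"],d["cx"],d["cy"],(-np.array(d["R"]).T@d["t"]).round(3),np.array(d["R"]).round(3).tolist())
print(ctrl.get_obs(),ctrl.finger_overhang)
E
```

```text
top 48.83911410471043 324.444965582587 199.8597662020834 [0.357 0.014 1.412] [[-0.02, -1.0, 0.003], [-0.993, 0.02, -0.116], [0.116, -0.005, -0.993]]
scene 49.966231273986956 315.20055763376735 201.26741900269244 [ 1.247 -0.905  0.834] [[0.805, 0.593, -0.02], [0.309, -0.447, -0.84], [-0.507, 0.669, -0.543]]
{'t': 0.1, 'q': array([-1.35995924e+00,  5.32890703e-02,  1.61418495e+00, -2.14992504e-05,
        1.47600699e+00, -1.18976962e-01]), 'dq': array([ 0.00081874,  0.00119293, -0.0037039 ,  0.00223676,  0.00213913,
        0.00164043]), 'effort': array([-5.34399587e-04, -3.94905889e+01, -3.71364284e+01, -1.22368897e-04,
        3.91806301e-03, -2.28465524e-05]), 'tool_pos': array([ 0.2023336 , -0.59087557,  0.30277005]), 'tool_rot': array([-3.09711228e+00, -5.15419467e-01,  1.69670107e-04]), 'contact_force': array([ 0.25613005, -0.21234298, -0.55489704]), 'wrist_torque': array([-0.02867102, -0.03350025,  0.01752205]), 'grip_force': 0.0, 'opening': 0.0852545930936323} 0.0726
```

View pics/top0.png

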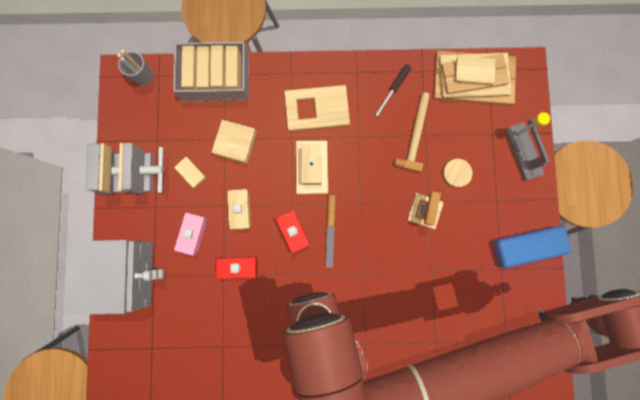

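View pics/scene0.png

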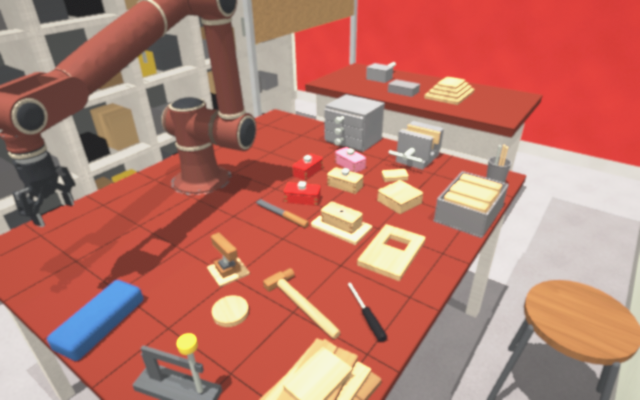

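Top view: loose case at (238,209), fixed case at (311,165), and key in its holder at (430,210). The red and pink ones are decoys. Next I measure these.

```bash
cat > h.py <<'E'
import numpy as np, cv2
def rays(d,uv):
    f=200/np.tan(np.radians(float(d["vertical_fov"]))/2); uv=np.atleast_2d(uv).astype(float)
    r=np.c_[(uv[:,0]-d["cx"])/f,(uv[:,1]-d["cy"])/f,np.ones(len(uv))]@np.array(d["R"])
    return -np.array(d["R"]).T@np.array(d["t"]),r
def plane(d,uv,z):
    c,r=rays(d,uv); return c+r*((z-c[2])/r[:,2])[:,None]
def rect(pts):
    p=np.float32(pts[:,:2]*1000); (c,s,a)=cv2.minAreaRect(p); 
    if s[0]<s[1]: s=s[::-1]; a+=90
    return np.round(np.array(c)/1000,4),np.round(s,1),round((np.radians(a)+np.pi/2)%np.pi-np.pi/2,3)
E
python3 - <<'E'
import numpy as np,cv2
from h import *
d=np.load("pics/top0.npz"); im=d["image"]; hsv=cv2.cvtColor(im,cv2.COLOR_BGR2HSV)
m=cv2.inRange(hsv,(12,40,120),(35,200,255))
for n,(u,v),z in [("case",(232,200),.05),("plinth+fixed",(312,188),.015),("stand",(417,222),.008)]:
    k,l=cv2.connectedComponents(m); lab=l[v,u]; print(n,lab)
    if lab==0: print(hsv[v,u]); continue
    ys,xs=np.where(l==lab); print(len(xs),rect(plane(d,np.c_[xs,ys],z)))
c=im[130:260,150:480]; cv2.imwrite("pics/c1.png",cv2.resize(c[:,30:230],None,fx=4,fy=4,interpolation=cv2.INTER_CUBIC))
print(plane(d,[[238,209]],.07),plane(d,[[312,163.5]],.065),plane(d,[[433,207]],.108),plane(d,[[426,211]],.008))
E
```

```text
case 30
835 (array([0.4933, 0.274 ]), array([126.1,  69.3]), np.float64(0.052))
plinth+fixed 17
1714 (array([0.6282, 0.0443]), array([176.6, 102.7]), np.float64(-0.013))
stand 31
834 (array([ 0.4906, -0.3194]), array([117.2,  94.4]), np.float64(-0.366))
[[0.49077189 0.27130544 0.07      ]] [[0.62874009 0.04285576 0.065     ]] [[ 0.48138994 -0.31584709  0.108     ]] [[ 0.47855109 -0.31808188  0.008     ]]
```

View pics/c1.png

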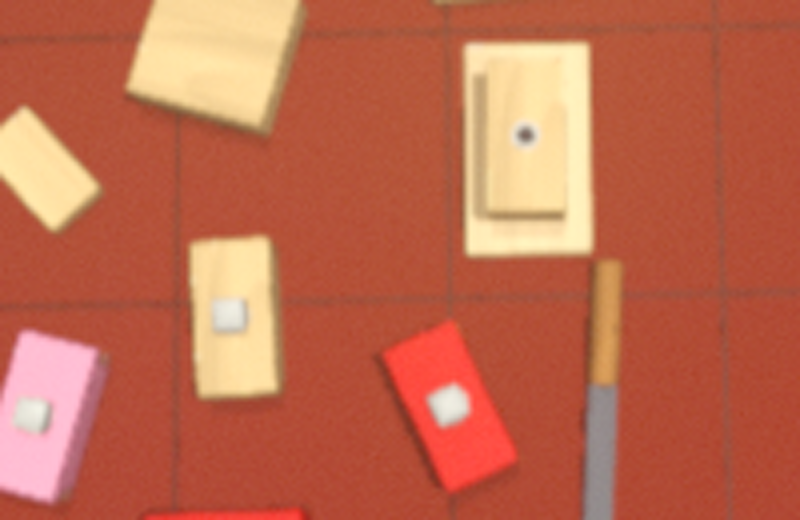

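Emit:
drive_tool:
  rows:
    - [[0.0277,-0.0361,0],0]
    - [[0.0277,-0.0361,0],0]
    - [[0.0277,-0.0361,0],0]
    - [[0.0277,-0.0361,0],0]
    - [[0.0277,-0.0361,0],0]
    - [[0.0277,-0.0361,0],0]
    - [[0.0277,-0.0361,0],0]
    - [[0.0277,-0.0361,0],0]
    - [[0.0277,-0.0361,0],0]
    - [[0.0277,-0.0361,0],0]

```text
t: 1.1
tool_pos: [0.3475, -0.1582, 0.3036]
tool_rot: [3.099, 0.515, 0.0]
contact_force: [0.5, -0.6, -0.0]
opening: 0.0852
grip_force: 0.0
```

Emit:
drive_tool:
  rows:
    - [[0.0277,-0.0361,0],0]
    - [[0.0277,-0.0361,0],0]
    - [[0.0277,-0.0361,0],0]
    - [[0.0277,-0.0361,0],0]
    - [[0.0277,-0.0361,0],0]
    - [[0.0277,-0.0361,0],0]
    - [[0.0277,-0.0361,0],0]
    - [[0.0277,-0.0361,0],0.1]
    - [[0.0277,-0.0361,0],0.1]
    - [[0.0277,-0.0361,0],0.08]

```text
t: 2.1
tool_pos: [0.5051, 0.268, 0.3033]
tool_rot: [3.14, 0.075, -0.001]
contact_force: [-0.1, -1.3, -0.1]
opening: 0.0853
grip_force: 0.0
```

Emit:
drive_tool:
  rows:
    - [[0,0,0],0]
    - [[0,0,0],0]
    - [[0,0,0],0]

```text
t: 2.4
tool_pos: [0.5049, 0.2652, 0.3036]
tool_rot: [3.14, 0.078, -0.001]
contact_force: [0.2, 0.4, 0.1]
opening: 0.0851
grip_force: 0.0
```

```bash
cat >> h.py <<'E'
def goal(obs,xyz,psi):
    "tool-frame shift and tool-z turn to bring TCP to xyz with tool y at yaw psi (mod pi nearest)"
    R=cv2.Rodrigues(np.array(obs["tool_rot"]))[0]; p=np.arctan2(R[1,1],R[0,1])
    t=-((psi-p+np.pi/2)%np.pi-np.pi/2)
    return (R.T@(np.array(xyz)-obs["tool_pos"])).round(4),round(t,4),"psi",round(p,3),"tilt",(R[:2,2]).round(4)
def snap(n,k):
    from station import vision
    d=vision.get_image(n); cv2.imwrite(f"pics/{k}.png",d["image"]); np.savez(f"pics/{k}.npz",**d); return d
E
python3 - <<'E'
from h import *
from station import ctrl
o=ctrl.get_obs(); d=snap("wrist","w1")
print(o["t"],o["tool_pos"],goal(o,(.491,.271,.3),-1.52),(-d["R"].T@d["t"]).round(3),d["R"].round(3).tolist(),d["vertical_fov"])
E
```

```text
2.4 [0.50485645 0.26519412 0.30355396] (array([-0.0135, -0.0065,  0.0036]), np.float64(-0.0011), 'psi', np.float64(-1.521), 'tilt', array([-0.0007, -0.0005])) [0.57  0.269 0.374] [[0.05, -0.999, 0.001], [-0.964, -0.048, 0.26], [-0.26, -0.013, -0.966]] 63.20969958609289
```

View pics/w1.png

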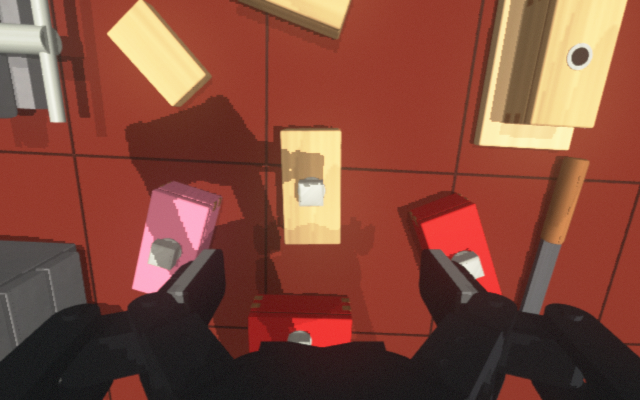

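The loose case is at (281–341, 130–244), with its screw at (311,192). The fixed case is top right, with its insert at (580,56). Fingers have room on both sides.

```bash
python3 - <<'E'
from h import *
from station import ctrl
d=np.load("pics/w1.npz"); im=d["image"]; hsv=cv2.cvtColor(im,cv2.COLOR_BGR2HSV)
m=cv2.inRange(hsv,(12,20,40),(40,200,255)); k,l=cv2.connectedComponents(m)
def show(n,lab,z,erode=0):
    ys,xs=np.where(l==lab); P=plane(d,np.c_[xs,ys],z); print(n,len(xs),rect(P)); return xs,ys,P
xs,ys,P=show("case",l[225,300],.05)
# side lines of lid, per image row
L=[];R_=[]
for v in range(145,235,3):
    u=xs[ys==v]; L.append((u.min()-.0,v)); R_.append((u.max()+1,v))
for e in (L,R_):
    p=plane(d,np.array(e),.05)[:,:2]; c=np.polyfit(p[:,0],p[:,1],1); print("edge yaw",c[0].round(4),"y at .49",np.polyval(c,.491).round(4))
print("ends x",plane(d,[[311,ys.max()+1]],.05).round(4),plane(d,[[311,ys.min()]],.05).round(4), plane(d,[[311,ys.min()]],.0).round(4))
g=cv2.inRange(hsv,(0,0,150),(180,35,255)); k2,l2,st,ce=cv2.connectedComponentsWithStats(g)
for i in range(1,k2):
    if st[i,4]>80 and 280<ce[i][0]<345: print(st[i],ce[i],plane(d,ce[i],.07).round(4))
print(plane(d,[[580,56]],.065).round(4))
o=ctrl.get_obs(); print(goal(o,(.491,.271,.084),-1.52))
E
```

```text
case 6440 (array([0.4942, 0.276 ]), array([121.5,  60.5]), np.float64(0.053))
edge yaw 0.0531 y at .49 0.3056
edge yaw 0.0654 y at .49 0.2452
ends x [[0.4324 0.2736 0.05  ]] [[0.5548 0.2786 0.05  ]] [[0.5525 0.2801 0.    ]]
[299 182  26  23 535] [311.1046729  193.25794393] [[0.4944 0.2754 0.07  ]]
[[0.6291 0.0444 0.065 ]]
(array([-0.0135, -0.0068,  0.2199]), np.float64(-0.0017), 'psi', np.float64(-1.522), 'tilt', array([-0.0001, -0.0002]))
```

Emit:
drive_tool:
  rows:
    - [[-0.011,-0.011,0.03],-0.006]
    - [[0,0,0.04],0]
    - [[0,0,0.04],0]
    - [[0,0,0.04],0]
    - [[0,0,0.03],0]
    - [[0,0,0.02],0]
    - [[0,0,0.015],0]
    - [[0,0,0.005],0]
    - [[0,0,0],0]
    - [[0,0,0],0]

```text
t: 3.45
tool_pos: [0.4947, 0.2764, 0.0855]
tool_rot: [-3.139, -0.087, -0.004]
contact_force: [0.0, 0.5, 0.2]
opening: 0.0855
grip_force: 0.0
```

Emit:
drive_tool:
  rows:
    - [[0,0,0],0]
    - [[0,0,0],0]
    - [[0,0,0],0]
    - [[0,0,0],0]
    - [[0,0,0],0]
    - [[0,0,0],0]
    - [[0,0,0],0]
    - [[0,0,0],0]
  jaw: 1
  grip_force: 60

```text
t: 4.25
tool_pos: [0.4946, 0.2764, 0.0855]
tool_rot: [3.14, 0.088, 0.003]
contact_force: [-0.9, -2.4, 5.9]
opening: 0.0593
grip_force: 68.5
```

Emit:
drive_tool:
  rows:
    - [[0,0,-0.01],0]
    - [[0,0,-0.03],0]
    - [[0,0,-0.04],0]
    - [[0,0,-0.04],0]
    - [[0.02,0.015,-0.03],0]
    - [[0.03,0.025,-0.02],0]
    - [[0.03,0.025,0],0]
    - [[0.03,0.025,0],0]
    - [[0.018,0.017,0],0]
    - [[0,0,0],0]

```text
t: 5.25
tool_pos: [0.6284, 0.1739, 0.2516]
tool_rot: [3.139, 0.082, -0.005]
contact_force: [0.7, 1.2, -7.9]
opening: 0.0592
grip_force: 68.3
```

Emit:
drive_tool:
  rows:
    - [[0,0,0],0]
    - [[0,0,0],0]

```text
t: 5.45
tool_pos: [0.6261, 0.1771, 0.2524]
tool_rot: [-3.14, -0.089, 0.005]
contact_force: [0.4, 0.1, -6.6]
opening: 0.0593
grip_force: 68.3
```

```bash
python3 - <<'E'
from h import *
from station import ctrl
o=ctrl.get_obs(); d=snap("wrist","w2")
print(o["t"],o["tool_pos"],o["contact_force"],o["opening"],goal(o,(.629,.044,.2),-1.57))
E
```

```text
5.45 [0.62614427 0.17710917 0.25237546] [ 0.4179543   0.07082371 -6.61774138] 0.059291483787272 (array([-0.0045,  0.1331,  0.0524]), np.float64(0.0557), 'psi', np.float64(-1.514), 'tilt', array([-0.0031,  0.0001]))
```

View pics/w2.png

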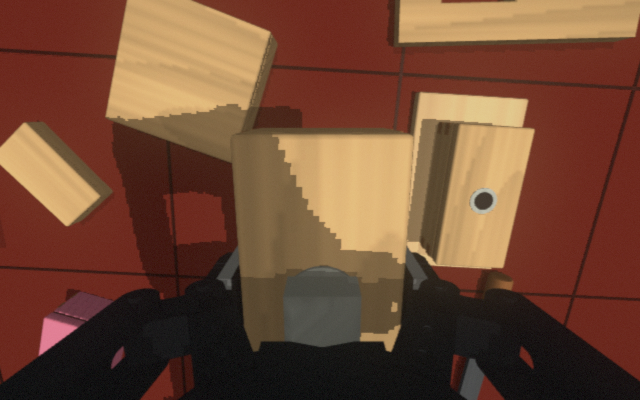

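The held case's far lid edge is at v≈137, square in the picture. The fixed lid is a quad (458,123)-(532,128)-(503,268)-(437,265), with its insert at (483,201).

```bash
python3 - <<'E'
from h import *
from station import ctrl
d=np.load("pics/w2.npz"); im=d["image"]; hsv=cv2.cvtColor(im,cv2.COLOR_BGR2HSV)
m=cv2.inRange(hsv,(11,20,40),(40,190,255))
# insert: low saturation blob
s=hsv[185:218,465:502,1]; v=hsv[185:218,465:502,2]; g=((s<60)|(v<90)).astype(np.uint8)
ys,xs=np.where(g); c=cv2.minEnclosingCircle(np.float32(np.c_[xs+465,ys+185])); e=(xs.min()+xs.max()+1)/2+465,(ys.min()+ys.max()+1)/2+185
print("insert",c,e,plane(d,e,.065).round(4))
def fit(e,z,n,ax):
    p=plane(d,np.array(e,float),z)[:,:2]; 
    l=cv2.fitLine(np.float32(p),cv2.DIST_HUBER,0,1e-4,1e-4).ravel(); yaw=np.arctan2(l[1],l[0]); 
    yaw=(yaw+np.pi/4)%(np.pi/2)-np.pi/4; print(n,"yaw",yaw.round(4),"mean",p.mean(0).round(4)); return l
right=[]
for v in range(135,262,3):
    u=505
    while m[v,u]or u<490: u+=1
    right.append((u,v))
print(right[::8])
R_=fit(right,.065,"right",0)
gray=cv2.cvtColor(im,cv2.COLOR_BGR2GRAY).astype(float); gb=cv2.GaussianBlur(gray,(3,3),0)
left=[]
for v in range(130,260,3):
    u0=int(458-(v-123)*21/142); seg=np.diff(gb[v,u0-10:u0+10]); left.append((u0-10+seg.argmax()+1,v))
print(left[::8]); L_=fit(left,.065,"left",0)
def ends(us,v0,n,z):
    t=[]
    for u in us:
        seg=np.abs(np.diff(gb[v0-9:v0+9,u])); t.append((u,v0-9+seg.argmax()+1))
    print(t[::4]); return fit(t,z,n,1)
ends(range(465,525,4),126,"far",.065); ends(range(444,500,4),267,"near",.065)
o=ctrl.get_obs(); R=cv2.Rodrigues(o["tool_rot"])[0]
t=[]
for u in range(250,400,5):
    seg=np.diff(gb[128:150,u]); t.append((u,128+np.abs(seg).argmax()+1))
print(t[::5]); P=plane(d,np.array(t),o["tool_pos"][2]-.0355); Q=(P-o["tool_pos"])@R; l=np.polyfit(Q[:,1],Q[:,0],1); print("held far edge tool x",l)
print("held widths",((plane(d,[[233,140],[413,140]],o["tool_pos"][2]-.0355)-o["tool_pos"])@R).round(4))
print(im[125:145,320].tolist())
E
```

```text
insert ((483.0, 200.5), 13.901538848876953) (np.float64(483.5), np.float64(201.0)) [[0.6281 0.0447 0.065 ]]
[(534, 135), (529, 159), (523, 183), (518, 207), (512, 231), (507, 255)]
right yaw -0.0053 mean [0.6313 0.0155]
[(np.int64(459), 130), (np.int64(455), 154), (np.int64(450), 178), (np.int64(446), 202), (np.int64(442), 226), (np.int64(438), 250)]
left yaw -0.0041 mean [0.6309 0.075 ]
[(465, np.int64(122)), (481, np.int64(123)), (497, np.int64(125)), (513, np.int64(126))]
far yaw -0.0487 mean [0.6893 0.0488]
[(444, np.int64(267)), (460, np.int64(267)), (476, np.int64(268)), (492, np.int64(268))]
near yaw 0.0201 mean [0.5677 0.0451]
[(250, np.int64(134)), (275, np.int64(134)), (300, np.int64(135)), (325, np.int64(135)), (350, np.int64(135)), (375, np.int64(135))]
held far edge tool x [-0.01690204  0.05816511]
held widths [[ 0.0564 -0.0287  0.0354]
 [ 0.0564  0.0288  0.0354]]
[[36, 50, 115], [38, 53, 116], [40, 58, 112], [48, 72, 95], [47, 70, 91], [49, 74, 93], [51, 76, 96], [54, 80, 101], [60, 89, 112], [77, 117, 146], [93, 140, 174], [99, 150, 187], [105, 157, 195], [107, 160, 203], [114, 169, 211], [115, 173, 215], [118, 176, 217], [116, 174, 214], [115, 173, 215], [113, 171, 213]]
```

Emit:
drive_tool:
  rows:
    - [[0,0,0],0.062]
    - [[0.0047,0.02,0],0]
    - [[0,0.03,0],0]
    - [[0,0.03,0],0]
    - [[0,0.03,0.01],0]
    - [[0,0.022,0.02],0]
    - [[0,0,0.02],0]
    - [[0,0,0.02],0]
    - [[0,0,0.01],0]
    - [[0,0,0],0]

```text
t: 6.5
tool_pos: [0.6297, 0.0453, 0.1716]
tool_rot: [-3.141, 0.008, 0.007]
contact_force: [-0.5, 0.3, -7.2]
opening: 0.0593
grip_force: 68.2
```

Emit:
drive_tool:
  rows:
    - [[0,0,0],0]
    - [[0,0,0],0]
    - [[0,0,0],0]

```text
t: 6.8
tool_pos: [0.6322, 0.0447, 0.1756]
tool_rot: [3.141, -0.009, 0.004]
contact_force: [-0.3, -0.1, -7.7]
opening: 0.0594
grip_force: 68.2
```

```bash
python3 - <<'E'
from h import *
from station import ctrl
o=ctrl.get_obs(); d=snap("scene","s2"); snap("wrist","w3")
print(o["t"],o["tool_pos"],o["contact_force"],goal(o,(.6301,.045,.1505),-1.5758))
x=plane(d,[[340,218]],.065); c=d["image"][140:260,270:420]; cv2.imwrite("pics/s2c.png",cv2.resize(c,None,fx=5,fy=5,interpolation=cv2.INTER_CUBIC))
E
```

```text
6.8 [0.63217001 0.04473034 0.17563384] [-0.33520255 -0.1015972  -7.72390838] (array([-0.0021, -0.0003,  0.0251]), np.float64(-0.0008), 'psi', np.float64(-1.577), 'tilt', array([ 0.0028, -0.0001]))
```

View pics/s2c.png

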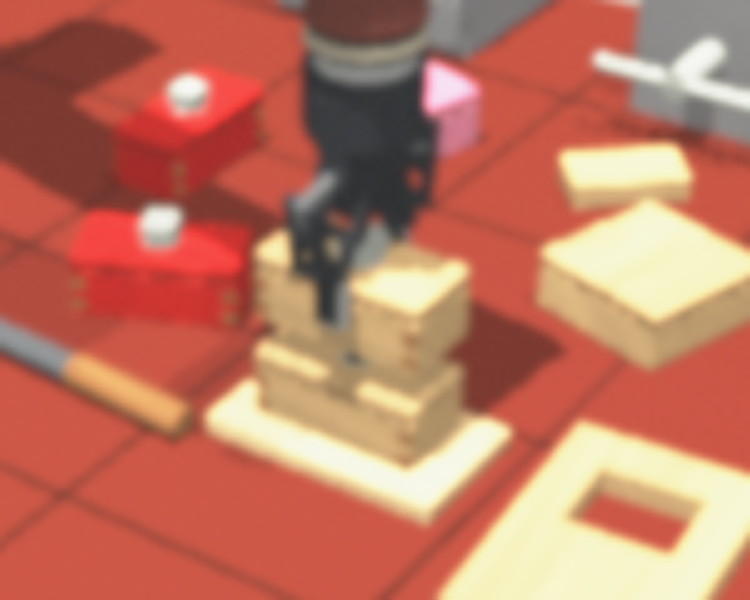

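Case hovers just above the column, visually aligned. Lowering gently.

Emit:
drive_tool:
  rows:
    - [[-0.002,0,0.004],-0.001]
    - [[0,0,0.005],0]
    - [[0,0,0.005],0]
    - [[0,0,0.003],0]
    - [[0,0,0.002],0]
    - [[0,0,0.002],0]
    - [[0,0,0.001],0]
    - [[0,0,0],0]
    - [[0,0,0],0]
    - [[0,0,0],0]

```text
t: 7.9
tool_pos: [0.6295, 0.0445, 0.1522]
tool_rot: [3.142, -0.008, 0.001]
contact_force: [0.6, -1.3, -7.3]
opening: 0.0596
grip_force: 68.3
```

```bash
python3 - <<'E'
from h import *
from station import ctrl
o=ctrl.get_obs()
print(o["t"],o["tool_pos"],o["contact_force"],goal(o,(.6301,.045,.1505),-1.5758))
E
```

```text
7.9 [0.62950427 0.04454163 0.15218832] [ 0.57947357 -1.322349   -7.34611162] (array([ 0.0006, -0.0005,  0.0017]), np.float64(-0.0001), 'psi', np.float64(-1.576), 'tilt', array([ 0.0005, -0.    ]))
```

Emit:
drive_tool:
  rows:
    - [[0.0005,-0.0003,0.0005],0]
    - [[0,0,0.0005],0]
    - [[0,0,0.0003],0]
    - [[0,0,0.0002],0]
    - [[0,0,0],0]
    - [[0,0,0],0]

```text
t: 8.5
tool_pos: [0.6299, 0.0448, 0.1506]
tool_rot: [-3.142, 0.008, -0.0]
contact_force: [-0.7, 0.0, -5.7]
opening: 0.0591
grip_force: 68.5
```

Emit:
drive_tool:
  rows:
    - [[0,0,0.0004],0]
    - [[0,0,0.0003],0]
    - [[0,0,0.0003],0]
    - [[0,0,0],0]
    - [[0,0,0],0]

```text
t: 9.0
tool_pos: [0.63, 0.0448, 0.1505]
tool_rot: [3.141, -0.008, 0.0]
contact_force: [-5.3, 0.8, 1.2]
opening: 0.0595
grip_force: 69.4
```

Emit:
drive_tool:
  rows:
    - [[0,0,0],0]
    - [[0,0,0],0]
    - [[0,0,0],0]
    - [[0,0,0],0]
    - [[0,0,0],0]
    - [[0,0,0],0]
    - [[0,0,0],0]
  jaw: 0

```text
t: 9.7
tool_pos: [0.6299, 0.0448, 0.1494]
tool_rot: [-3.142, 0.008, -0.0]
contact_force: [-0.4, 0.3, -0.5]
opening: 0.085
grip_force: 0.0
```

Emit:
drive_tool:
  rows:
    - [[0,0,-0.01],0]
    - [[0,0,-0.03],0]
    - [[0,0,-0.04],0]
    - [[0,0,-0.04],0]
    - [[0,0,-0.03],0]
    - [[0,0,-0.02],0]
    - [[0,0,0],0]
    - [[0,0,0],0]

```text
t: 10.5
tool_pos: [0.6298, 0.0448, 0.3196]
tool_rot: [3.142, -0.008, 0.001]
contact_force: [-0.2, -0.3, -0.9]
opening: 0.0854
grip_force: 0.0
```

```bash
python3 - <<'E'
from h import *
from station import ctrl
o=ctrl.get_obs(); d=snap("wrist","w4"); snap("scene","s4")
print(o["t"],o["tool_pos"],o["opening"])
E
```

```text
10.5 [0.62978227 0.04481502 0.31958361] 0.0854156713110858
```

View pics/w4.png

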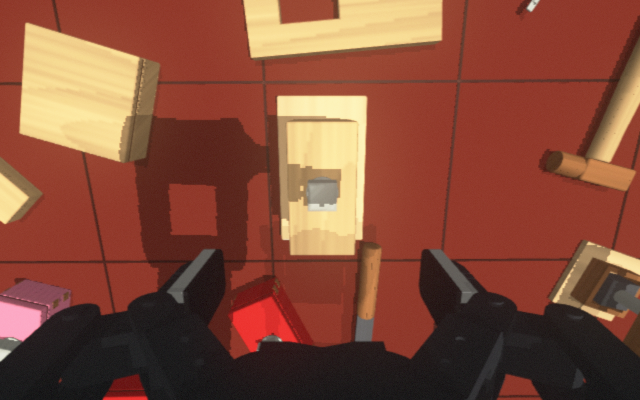

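The case sits within the plinth outline: lid (287–358, 121–255), screw head at (322,190). The holder is at the right edge (605,285).

```bash
python3 - <<'E'
from h import *
d=np.load("pics/w4.npz"); im=d["image"]; gb=cv2.GaussianBlur(cv2.cvtColor(im,cv2.COLOR_BGR2GRAY).astype(np.float32),(3,3),0)
def sub(seg):
    g=np.abs(np.diff(seg)); i=int(g.argmax()); i=min(max(i,1),len(g)-2); a,b,c=g[i-1:i+2]; return i+.5+(.5*(a-c)/(a-2*b+c) if a-2*b+c else 0)
def edge(n,fix,p0,p1,z,w=6):
    # p0->p1 approx edge; sample across
    t=[]
    for s in np.linspace(.08,.92,25):
        u,v=np.array(p0)+s*(np.array(p1)-p0)
        if fix=="v": r=int(round(v)); a=int(round(u))-w; t.append((a+sub(gb[r,a:a+2*w])+.5,r+.5))
        else: r=int(round(u)); a=int(round(v))-w; t.append((r+.5,a+sub(gb[a:a+2*w,r])+.5))
    p=plane(d,np.array(t)-.5,z)[:,:2]; l=cv2.fitLine(np.float32(p),cv2.DIST_HUBER,0,1e-4,1e-4).ravel(); y=np.arctan2(l[1],l[0]); y=(y+np.pi/4)%(np.pi/2)-np.pi/4
    print(n,"yaw",y.round(4),"pt",np.median(p,0).round(4))
edge("caseL","v",(287,140),(289,250),.115);edge("caseR","v",(358,140),(356,250),.115)
edge("caseFar","h",(290,121),(355,121),.115,4);edge("caseNear","h",(292,255),(353,255),.115,5)
edge("plL","v",(277,98),(282,235),.015,4);edge("plR","v",(367,98),(362,235),.015,4);edge("plFar","h",(281,97),(363,97),.015,5)
print("screw corners",plane(d,[[307,180],[337,180],[338,205],[309,205]],.135).round(4))
s=im[175:215,300:345]; cv2.imwrite("pics/hd.png",cv2.resize(s,None,fx=8,fy=8,interpolation=cv2.INTER_CUBIC))
c=np.load("pics/s4.npz")["image"][165:250,290:390]; cv2.imwrite("pics/s4c.png",np.hstack([cv2.resize(c,(500,425),interpolation=cv2.INTER_CUBIC),cv2.resize(s,(290,425),interpolation=cv2.INTER_CUBIC)]))
E
```

```text
caseL yaw -0.0209 pt [0.6258 0.0753]
caseR yaw 0.0385 pt [0.6255 0.0121]
caseFar yaw 0.0615 pt [0.6882 0.0449]
caseNear yaw -0.0054 pt [0.5693 0.0454]
plL yaw -0.0044 pt [0.6356 0.0954]
plR yaw -0.0051 pt [ 0.6351 -0.0043]
plFar yaw -0.0046 pt [0.7136 0.0447]
screw corners [[0.6431 0.0571 0.135 ]
 [0.643  0.0331 0.135 ]
 [0.6222 0.0321 0.135 ]
 [0.6223 0.0558 0.135 ]]
```

View pics/s4c.png

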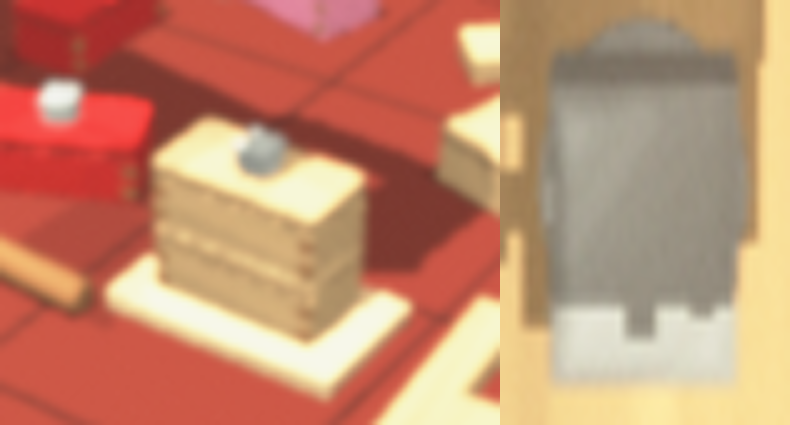

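```bash
python3 - <<'E'
from h import *
from station import ctrl
d=np.load("pics/w4.npz")
print(plane(d,[[322,210.5],[308,195],[336.3,195]],.132).round(4))
o=ctrl.get_obs(); print(goal(o,(.43,-.30,.33),-1.9))
t=np.load("pics/top0.npz");s=np.load("pics/scene0.npz")
print("handle ends top", plane(t,[[438,193],[428,222]],.108).round(4))
E
```

```text
[[0.6167 0.0452 0.132 ]
 [0.63   0.0566 0.132 ]
 [0.6299 0.0334 0.132 ]]
(array([-0.1974,  0.3459, -0.0122]), np.float64(0.3239), 'psi', np.float64(-1.576), 'tilt', array([-0.0033,  0.0002]))
handle ends top [[ 0.5231 -0.3328  0.108 ]
 [ 0.437  -0.2988  0.108 ]]
```

Stack is flush. Now to the key.

Emit:
drive_tool:
  rows:
    - [[-0.0192,0.0392,0],0]
    - [[-0.0192,0.0392,0],0]
    - [[-0.0192,0.0392,0],0]
    - [[-0.0192,0.0392,0],0]
    - [[-0.0192,0.0392,0],0]
    - [[-0.0192,0.0392,0],0]
    - [[-0.0192,0.0392,0],0]
    - [[-0.0192,0.0392,0],0]
    - [[-0.0192,0.0392,0],0]
    - [[0,0,0],0.12]

```text
t: 11.6
tool_pos: [0.4525, -0.3105, 0.317]
tool_rot: [-3.134, 0.21, 0.006]
contact_force: [0.3, 1.4, 0.1]
opening: 0.0855
grip_force: 0.0
```

Emit:
drive_tool:
  rows:
    - [[0,0,0],0.12]
    - [[0,0,0],0.12]
    - [[0,0,0],0]
    - [[0,0,0],0]
    - [[0,0,0],0]

```text
t: 12.1
tool_pos: [0.4551, -0.3068, 0.3185]
tool_rot: [-3.089, 0.567, 0.002]
contact_force: [-0.1, -0.3, -1.2]
opening: 0.0857
grip_force: 0.0
```

```bash
python3 - <<'E'
from h import *
from station import ctrl
o=ctrl.get_obs(); d=snap("wrist","w5")
print(o["t"],o["tool_pos"],goal(o,(.48,-.316,.3),-1.94),d["t"])
E
```

```text
12.1 [ 0.45511421 -0.30680383  0.31854211] (array([ 0.0266, -0.0002,  0.0185]), np.float64(0.0059), 'psi', np.float64(-1.934), 'tilt', array([-0.0011,  0.0009])) [-0.12487951  0.47701789  0.53179766]
```

View pics/w5.png

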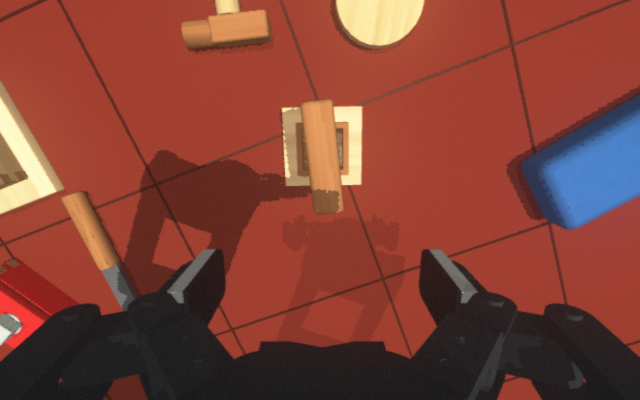

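The holder's foot is at (282–362, 106–186), and the handle runs from (317,101) to (327,212), about 5° askew in the picture.

```bash
python3 - <<'E'
from h import *
from station import ctrl
d=np.load("pics/w5.npz"); im=d["image"]; hsv=cv2.cvtColor(im,cv2.COLOR_BGR2HSV)
print([hsv[v,u].tolist() for u,v in [(318,115),(322,150),(327,205),(300,115),(350,150),(360,150),(260,150),(327,225)]])
gb=cv2.GaussianBlur(im.astype(np.float32),(3,3),0)
def across(v,lo,hi):
    g=np.abs(np.diff(gb[v,lo:hi],axis=0)).sum(1); return g
L=[];R_=[]
for v in range(108,205,4):
    cu=317+(v-101)*10/111
    for s,A in ((-1,L),(1,R_)):
        a=int(cu+s*15)-7; A.append((a+across(v,a,a+15).argmax()+.5,v))
print(L[::4],R_[::4])
for n,e in (("L",L),("R",R_)):
    p=plane(d,np.array(e),.105)[:,:2]; l=cv2.fitLine(np.float32(p),cv2.DIST_HUBER,0,1e-4,1e-4).ravel(); print(n,np.arctan(l[1]/l[0]).round(4),l[2:].round(4))
print("ends", plane(d,[[317,101],[327,213]],.105).round(4))
# stand foot (z~.008): corners
q=plane(d,[[282.5,107],[362,106],[362,185],[285,186]],.008)[:,:2]; print("foot c",q.mean(0).round(4),[np.arctan2(*(q[j]-q[i])[::-1]).round(3) for i,j in ((3,0),(2,1))],[np.linalg.norm(q[j]-q[i]).round(3) for i,j in ((3,0),(2,1),(0,1),(3,2))])
E
```

```text
[[14, 148, 231], [14, 150, 226], [13, 152, 131], [16, 109, 191], [24, 74, 253], [24, 75, 253], [5, 177, 163], [5, 174, 145]]
[(np.float64(296.5), 108), (np.float64(303.5), 124), (np.float64(305.5), 140), (np.float64(307.5), 156), (np.float64(309.5), 172), (np.float64(311.5), 188), (np.float64(312.5), 204)] [(np.float64(333.5), 108), (np.float64(333.5), 124), (np.float64(335.5), 140), (np.float64(337.5), 156), (np.float64(338.5), 172), (np.float64(340.5), 188), (np.float64(342.5), 204)]
L -0.2476 [ 0.4822 -0.3036]
R -0.2571 [ 0.4774 -0.3297]
ends [[ 0.5259 -0.3291  0.105 ]
 [ 0.4312 -0.3025  0.105 ]]
foot c [ 0.479  -0.3168] [np.float64(-0.362), np.float64(-0.331)] [np.float64(0.091), np.float64(0.091), np.float64(0.09), np.float64(0.092)]
```

Emit:
drive_tool:
  rows:
    - [[0,0,0],-0.107]
    - [[0.0254,0.0028,0.02],0]
    - [[0,0,0.04],0]
    - [[0,0,0.04],0]
    - [[0,0,0.03],0]
    - [[0,0,0.02],0]
    - [[0,0,0.015],0]
    - [[0,0,0.0085],0]
    - [[0,0,0],0]
    - [[0,0,0],0]

```text
t: 13.15
tool_pos: [0.4796, -0.3167, 0.1471]
tool_rot: [3.114, -0.404, 0.002]
contact_force: [-0.3, 0.5, 0.4]
opening: 0.0853
grip_force: 0.0
```

```bash
python3 - <<'E'
from h import *
from station import ctrl
o=ctrl.get_obs(); print(o["t"],o["tool_pos"],o["contact_force"],goal(o,(.479,-.316,.145),-1.827),o["q"])
E
```

```text
13.15 [ 0.47963129 -0.31670924  0.14707644] [-0.30564765  0.48166582  0.41915177] (array([-0.0008, -0.0005,  0.0021]), np.float64(-0.0017), 'psi', np.float64(-1.829), 'tilt', array([ 0.0014, -0.0012])) [-7.13039634e-01  8.23876592e-02  1.85691988e+00 -3.91545693e-05
  1.20043804e+00  1.11571717e+00]
```

Emit:
drive_tool:
  rows:
    - [[-0.0008,-0.0005,0.001],0]
    - [[0,0,0],0]
    - [[0,0,0],0]
    - [[0,0,0],0]
    - [[0,0,0],0]
    - [[0,0,0],0]
    - [[0,0,0],0]
    - [[0,0,0],0]
    - [[0,0,0],0]
    - [[0,0,0],0]
  jaw: 1
  grip_force: 80

```text
t: 14.15
tool_pos: [0.4787, -0.3158, 0.1455]
tool_rot: [3.115, -0.404, 0.001]
contact_force: [-0.3, -0.3, 5.6]
opening: 0.0269
grip_force: 79.8
```

```bash
python3 - <<'E'
from h import *
from station import ctrl
o=ctrl.get_obs(); print(o["t"],o["tool_pos"],o["contact_force"],o["wrist_torque"],goal(o,(.479,-.316,.145),-1.827))
E
```

```text
14.15 [ 0.47872086 -0.31582244  0.14553042] [-0.34272656 -0.27206692  5.62495469] [0.15229093 0.00679702 0.0220955 ] (array([0.0003, 0.0001, 0.0005]), np.float64(-0.0021), 'psi', np.float64(-1.829), 'tilt', array([ 0.0008, -0.0006]))
```

Emit:
drive_tool:
  rows:
    - [[0,0,-0.005],0]
    - [[0,0,-0.015],0]
    - [[0,0,-0.03],0]
    - [[0,0,-0.04],0]
    - [[0,0,-0.04],0]
    - [[0,0,-0.03],0]
    - [[0,0,-0.01],0]
    - [[0.0028,-0.0211,0],0]
    - [[0.005,-0.0366,0],0]
    - [[0.005,-0.0366,0],0]

```text
t: 15.15
tool_pos: [0.5143, -0.2267, 0.313]
tool_rot: [-3.114, 0.407, 0.005]
contact_force: [0.5, 0.5, -2.5]
opening: 0.0272
grip_force: 79.3
```

Emit:
drive_tool:
  rows:
    - [[0.005,-0.0366,0],0]
    - [[0.005,-0.0366,0],0]
    - [[0.005,-0.0366,0],0]
    - [[0.005,-0.0366,0],0]
    - [[0.005,-0.0366,0],0]
    - [[0.005,-0.0366,0],0]
    - [[0.005,-0.0366,0],0]
    - [[0.005,-0.0366,0],0]
    - [[0,0,0],-0.1]
    - [[0,0,0],-0.124]

```text
t: 16.15
tool_pos: [0.6277, 0.0466, 0.3124]
tool_rot: [3.141, -0.043, -0.007]
contact_force: [-0.8, -0.3, -2.9]
opening: 0.027
grip_force: 79.6
```

Emit:
drive_tool:
  rows:
    - [[0,0,0],-0.13]
    - [[0,0,0],-0.13]
    - [[0,0,0],-0.13]
    - [[0,0,0],-0.13]
    - [[0,0,0],-0.13]
    - [[0,0,0],-0.13]
    - [[0,0,0],-0.13]
    - [[0,0,0],-0.13]
    - [[0,0,0],-0.13]
    - [[0,0,0],-0.13]

```text
t: 17.15
tool_pos: [0.6275, 0.0452, 0.3126]
tool_rot: [-2.526, -1.864, 0.005]
contact_force: [-0.7, 0.5, -2.8]
opening: 0.0276
grip_force: 79.6
```

Emit:
drive_tool:
  rows:
    - [[0,0,0],-0.13]
    - [[0,0,0],-0.12]
    - [[0,0,0],-0.05]
    - [[0,0,0],0]
    - [[0,0,0],0]
    - [[0,0,0],0]
    - [[0,0,0],0]

```text
t: 17.85
tool_pos: [0.6282, 0.0452, 0.3146]
tool_rot: [-2.227, -2.215, 0.001]
contact_force: [-0.4, -0.2, -3.0]
opening: 0.0266
grip_force: 79.6
```

```bash
python3 - <<'E'
from h import *
from station import ctrl
o=ctrl.get_obs(); print(o["t"],o["tool_pos"],o["contact_force"],o["opening"],goal(o,(.6285,.045,.29),-.0047),o["q"].round(3))
w=snap("wrist","w6"); s=snap("scene","s6"); t=snap("top","t6")
a=cv2.resize(w["image"],(480,300)); b=cv2.resize(s["image"][110:250,290:400],(314,400),interpolation=cv2.INTER_CUBIC)
cv=np.zeros((400,794,3),np.uint8); cv[:300,:480]=a; cv[:,480:]=b; cv2.imwrite("pics/m6.png",cv)
E
```

```text
17.85 [0.62817893 0.04521075 0.31456599] [-0.42619406 -0.17949903 -3.00895952] 0.026572657694425968 (array([-0.0002,  0.0003,  0.0246]), np.float64(-0.0007), 'psi', np.float64(-0.005), 'tilt', array([-0.0006,  0.    ])) [-0.046  0.058  1.589 -0.     1.495 -0.041]
```

View pics/m6.png

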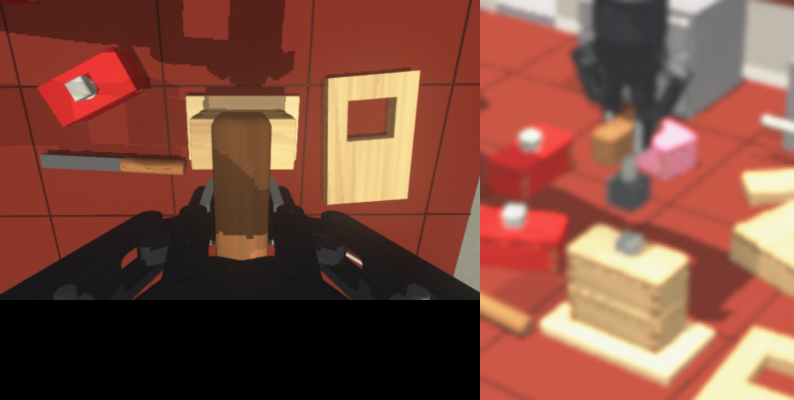

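The key is held above the stack. Its handle runs from v≈149 to v≈344 in the wrist view, and in the scene view the socket is in line above the screw.

```bash
python3 - <<'E'
from h import *
from station import ctrl
o=ctrl.get_obs(); R=cv2.Rodrigues(o["tool_rot"])[0]; d=np.load("pics/w6.npz"); im=d["image"]
gb=cv2.GaussianBlur(im.astype(np.float32),(3,3),0)
for v0,v1 in ((140,162),(330,352)):
    t=[]
    for u in range(300,346,5):
        g=np.abs(np.diff(gb[v0:v1,u],axis=0)).sum(1); t.append((u,v0+g.argmax()+.5))
    print([float(x[1]) for x in t])
    for h in (.0375,.043): print(h,(((plane(d,np.array(t),o["tool_pos"][2]-h))-o["tool_pos"])@R)[:,0].round(4))
def proj(n,X):
    d=np.load(n); f=200/np.tan(np.radians(float(d["vertical_fov"]))/2); c=d["R"]@np.array(X)+d["t"]; return (c[:2]/c[2]*f+[d["cx"],d["cy"]]).round(1)
for X in ((.6285,.045,.135),(.6285,.045,.177),(.6285,.045,.207)): print(proj("pics/s6.npz",X))
s=np.load("pics/s6.npz")["image"]; h=cv2.cvtColor(s,cv2.COLOR_BGR2HSV)
for v in (168,171,174,177,180,190,193,196,198):
    print(v,[tuple(int(x) for x in h[v,u][1:]) for u in range(330,356,2)])
E
```

```text
[143.5, 145.5, 145.5, 145.5, 145.5, 145.5, 145.5, 145.5, 145.5, 145.5]
0.0375 [0.0564 0.0557 0.0557 0.0557 0.0557 0.0557 0.0557 0.0557 0.0557 0.0557]
0.043 [0.0559 0.0552 0.0552 0.0552 0.0552 0.0552 0.0552 0.0552 0.0552 0.0552]
[342.5, 343.5, 344.5, 345.5, 346.5, 346.5, 345.5, 344.5, 343.5, 342.5]
0.0375 [-0.0201 -0.0205 -0.021  -0.0215 -0.0219 -0.0219 -0.0215 -0.021  -0.0205
 -0.0201]
0.043 [-0.0245 -0.025  -0.0254 -0.0259 -0.0264 -0.0264 -0.0259 -0.0254 -0.025
 -0.0245]
[341.2 192. ]
[341.4 180.2]
[341.5 171.6]
168 [(167, 200), (165, 192), (160, 182), (156, 177), (132, 172), (36, 150), (15, 151), (59, 165), (112, 208), (107, 220), (103, 223), (101, 219), (100, 204)]
171 [(165, 193), (166, 198), (150, 191), (92, 153), (31, 107), (15, 136), (16, 148), (12, 123), (46, 106), (81, 129), (118, 179), (114, 197), (103, 200)]
174 [(168, 197), (159, 186), (85, 132), (3, 84), (10, 80), (6, 88), (3, 92), (6, 86), (6, 84), (44, 93), (146, 171), (167, 202), (163, 203)]
177 [(168, 203), (161, 196), (91, 135), (3, 83), (13, 79), (6, 79), (6, 80), (6, 80), (7, 77), (49, 94), (148, 172), (167, 200), (168, 202)]
180 [(166, 194), (161, 195), (105, 143), (25, 91), (3, 79), (10, 79), (10, 79), (6, 80), (30, 86), (114, 134), (159, 181), (165, 185), (163, 181)]
190 [(94, 242), (89, 244), (92, 240), (115, 217), (120, 168), (95, 131), (90, 125), (115, 115), (140, 118), (153, 123), (155, 125), (158, 129), (160, 143)]
193 [(69, 247), (71, 247), (74, 246), (72, 241), (57, 194), (19, 150), (15, 153), (17, 162), (41, 154), (124, 134), (152, 131), (155, 130), (155, 125)]
196 [(64, 247), (63, 247), (64, 247), (69, 240), (22, 162), (15, 158), (15, 168), (17, 163), (59, 178), (106, 210), (107, 232), (105, 241), (125, 229)]
198 [(64, 247), (53, 247), (53, 247), (64, 246), (45, 221), (22, 184), (18, 166), (34, 175), (85, 216), (82, 245), (61, 247), (52, 247), (59, 247)]
```

```bash
python3 - <<'E'
from h import *
from station import ctrl
o=ctrl.get_obs(); R=cv2.Rodrigues(o["tool_rot"])[0]; d=np.load("pics/w6.npz"); im=d["image"]
for v in range(140,168): print(v,im[v,310].tolist(),im[v,322].tolist(),im[v,335].tolist())
for h in (.0375,.0715):
  for v in (145.5,150,157): print(h,v,((plane(d,[[322,v]],o["tool_pos"][2]-h)-o["tool_pos"])@R).round(4))
# side edges of handle near the far end and middle
gb=cv2.GaussianBlur(im.astype(np.float32),(3,3),0)
for v in (165,190,215,240):
    r=np.abs(np.diff(gb[v,265:380],axis=0)).sum(1); a=265+r[:57].argmax()+.5; b=322+r[57:].argmax()+.5
    print(v,a,b,((plane(d,[[a,v],[b,v]],o["tool_pos"][2]-.0375)-o["tool_pos"])@R)[:,:2].round(4).tolist())
E
```

```text
140 [100, 140, 172] [99, 138, 170] [100, 139, 170]
141 [101, 142, 172] [104, 142, 174] [100, 140, 172]
142 [101, 142, 174] [101, 142, 174] [102, 143, 174]
143 [102, 144, 177] [104, 144, 175] [104, 144, 176]
144 [103, 144, 176] [103, 146, 177] [104, 144, 177]
145 [98, 137, 168] [98, 137, 167] [96, 135, 166]
146 [72, 103, 125] [73, 102, 125] [71, 102, 127]
147 [58, 87, 108] [61, 87, 108] [58, 86, 107]
148 [57, 82, 105] [54, 80, 103] [54, 80, 102]
149 [45, 69, 94] [40, 64, 88] [38, 58, 85]
150 [36, 58, 85] [38, 59, 88] [41, 60, 86]
151 [35, 57, 85] [37, 58, 85] [40, 62, 90]
152 [39, 59, 84] [35, 57, 84] [36, 59, 85]
153 [36, 59, 84] [36, 60, 85] [37, 59, 86]
154 [38, 59, 86] [34, 56, 83] [36, 56, 84]
155 [37, 59, 87] [38, 61, 88] [39, 59, 86]
156 [39, 62, 88] [39, 61, 87] [37, 61, 90]
157 [39, 64, 94] [36, 59, 88] [40, 62, 91]
158 [41, 67, 98] [37, 59, 89] [42, 66, 96]
159 [43, 72, 101] [39, 64, 95] [41, 67, 97]
160 [45, 75, 107] [47, 73, 106] [41, 67, 100]
161 [50, 79, 116] [45, 77, 111] [45, 72, 106]
162 [50, 79, 118] [46, 78, 114] [46, 74, 109]
163 [49, 81, 119] [48, 79, 118] [47, 75, 110]
164 [52, 83, 122] [50, 81, 122] [48, 75, 110]
165 [51, 81, 121] [52, 84, 123] [45, 73, 109]
166 [53, 85, 126] [50, 82, 121] [47, 75, 112]
167 [50, 84, 124] [50, 82, 122] [48, 76, 113]
0.0375 145.5 [[ 0.0557 -0.0008  0.0375]]
0.0375 150 [[ 0.0543 -0.0008  0.0375]]
0.0375 157 [[ 0.052  -0.0008  0.0375]]
0.0715 145.5 [[ 0.0525 -0.0008  0.0715]]
0.0715 150 [[ 0.0505 -0.0008  0.0715]]
0.0715 157 [[ 0.0475 -0.0008  0.0715]]
165 282.5 360.5 [[0.0493, -0.014], [0.0493, 0.012]]
190 281.5 360.5 [[0.0407, -0.0146], [0.0407, 0.0123]]
215 282.5 360.5 [[0.0318, -0.0145], [0.0318, 0.0126]]
240 276.5 367.5 [[0.0225, -0.0169], [0.0226, 0.0153]]
```

Emit:
drive_tool:
  rows:
    - [[-0.001,0.0005,0.008],0]
    - [[0,0,0.01],0]
    - [[0,0,0.01],0]
    - [[0,0,0.006],0]
    - [[0,0,0.003],0]
    - [[0,0,0],0]
    - [[0,0,0],0]
    - [[0,0,0],0]

```text
t: 18.8
tool_pos: [0.6291, 0.0442, 0.2787]
tool_rot: [2.226, 2.215, 0.001]
contact_force: [-0.1, 0.4, -2.9]
opening: 0.0264
grip_force: 79.6
```

```bash
python3 - <<'E'
from h import *
from station import ctrl
o=ctrl.get_obs(); print(o["t"],o["tool_pos"],o["contact_force"],o["opening"],goal(o,(.6287,.0442,.2555),-.0047))
E
```

```text
18.8 [0.62909404 0.04419907 0.27865556] [-0.0517956   0.41868521 -2.94351261] 0.026423796824783068 (array([ 0.    , -0.0004,  0.0232]), np.float64(-0.0003), 'psi', np.float64(-0.005), 'tilt', array([ 0.0012, -0.0001]))
```

Emit:
drive_tool:
  rows:
    - [[0,-0.0003,0.002],0]
    - [[0,0,0.002],0]
    - [[0,0,0.002],0]
    - [[0,0,0.002],0]
    - [[0,0,0.001],0]
    - [[0,0,0.001],0]
    - [[0,0,0],0]
    - [[0,0,0],0]

```text
t: 19.6
tool_pos: [0.6285, 0.0442, 0.2679]
tool_rot: [2.227, 2.216, 0.0]
contact_force: [-0.4, -0.0, -2.7]
opening: 0.0269
grip_force: 79.6
```

Emit:
drive_tool:
  rows:
    - [[0,0,0.002],0]
    - [[0,0,0.003],0]
    - [[0,0,0.002],0]
    - [[0,0,0.002],0]
    - [[0,0,0.001],0]
    - [[0,0,0],0]
    - [[0,0,0],0]
    - [[0,0,0],0]

```text
t: 20.4
tool_pos: [0.6286, 0.0442, 0.2581]
tool_rot: [2.227, 2.216, 0.0]
contact_force: [-0.4, -0.9, -2.7]
opening: 0.0274
grip_force: 79.6
```

Emit:
drive_tool:
  rows:
    - [[0,0,0.001],0]
    - [[0,0,0.0005],0]
    - [[0,0,0.0005],0]
    - [[0,0,0.0004],0]
    - [[0,0,0],0]
    - [[0,0,0],0]

```text
t: 21.0
tool_pos: [0.6285, 0.0442, 0.2555]
tool_rot: [-2.227, -2.216, -0.0]
contact_force: [-0.0, -0.2, -2.0]
opening: 0.0271
grip_force: 79.7
```

Emit:
drive_tool:
  rows:
    - [[0,0,0.0004],0]
    - [[0,0,0.0003],0]
    - [[0,0,0.0003],0]
    - [[0,0,0],0]
    - [[0,0,0],0]

```text
t: 21.5
tool_pos: [0.6288, 0.0442, 0.2553]
tool_rot: [2.226, 2.215, 0.001]
contact_force: [-0.8, 0.8, 2.8]
opening: 0.0273
grip_force: 80.2
```

Socket seated (force rose at the expected height). Turning clockwise, following the sink.

Emit:
drive_tool:
  rows:
    - [[0,-0.0001,0],0.06]
    - [[0,-0.0001,0],0.1]
    - [[0,-0.0001,0.0001],0.1]
    - [[0,-0.0001,0.0001],0.1]
    - [[0,-0.0001,0.0001],0.1]
    - [[0,-0.0001,0.0001],0.1]
    - [[0,-0.0001,0.0001],0.1]
    - [[0,-0.0001,0.0001],0.1]
    - [[0,-0.0001,0.0001],0.1]
    - [[0,-0.0001,0.0001],0.1]

```text
t: 22.5
tool_pos: [0.6281, 0.0445, 0.2546]
tool_rot: [3.0, 0.931, 0.002]
contact_force: [-0.2, -0.1, 1.9]
opening: 0.0271
grip_force: 80.4
```

```bash
python3 - <<'E'
from h import *
from station import ctrl
o=ctrl.get_obs(); print(o["t"],o["tool_pos"],o["contact_force"],o["wrist_torque"],o["opening"],goal(o,(.6275,.045,.2537),-1.7247))
E
```

```text
22.5 [0.62806843 0.0444631  0.25456043] [-0.17910238 -0.14449235  1.8904742 ] [-0.05956484  0.05370976  0.04104443] 0.027052991668153965 (array([-0.0002, -0.0008,  0.0009]), np.float64(0.7556), 'psi', np.float64(-0.969), 'tilt', array([ 0.0017, -0.0003]))
```

Emit:
drive_tool:
  rows:
    - [[0,-0.0001,0.0001],0.1]
    - [[0,-0.0001,0.0001],0.1]
    - [[0,-0.0001,0.0001],0.1]
    - [[0,-0.0001,0.0001],0.1]
    - [[0,-0.0001,0.0001],0.1]
    - [[0,-0.0001,0.0001],0.1]
    - [[0,0,0.0001],0.1]
    - [[0,0,0],0.06]
    - [[0,0,0],0]
    - [[0,0,0],0]

```text
t: 23.5
tool_pos: [0.6279, 0.0452, 0.2538]
tool_rot: [-3.132, 0.24, -0.003]
contact_force: [0.2, -0.2, 2.9]
opening: 0.0268
grip_force: 80.3
```

```bash
python3 - <<'E'
from h import *
from station import ctrl
o=ctrl.get_obs(); print(o["t"],o["tool_pos"],o["contact_force"],o["wrist_torque"],o["opening"],goal(o,(.6275,.045,.2537),-1.5755))
E
```

```text
23.5 [0.62792394 0.04520912 0.25379803] [ 0.20457712 -0.2103954   2.89662007] [ 0.06786037 -0.14182778  0.00883719] 0.02682404805464219 (array([-0.0004,  0.0003,  0.0001]), np.float64(-0.1482), 'psi', np.float64(-1.724), 'tilt', array([0.0019, 0.0001]))
```

Emit:
drive_tool:
  rows:
    - [[0,0,0],-0.07]
    - [[0,0,0],-0.07]
    - [[0,0,-0.001],0]
    - [[0,0,-0.003],0]
    - [[0,0,-0.005],0]
    - [[0,0,-0.006],0]
    - [[0,0,-0.006],0]
    - [[0,0,-0.01],0]
    - [[0,0,-0.015],0]
    - [[0,0,-0.015],0]

```text
t: 24.5
tool_pos: [0.6274, 0.0452, 0.3155]
tool_rot: [3.142, -0.022, 0.0]
contact_force: [-0.3, -0.5, -3.1]
opening: 0.027
grip_force: 79.8
```

Emit:
drive_tool:
  rows:
    - [[0,0,0],0]
    - [[-0.04,0,0],0]
    - [[-0.04,0,0],0]
    - [[-0.02,0,0],0]
    - [[0,0,0],0]
    - [[0,0,0],0]

```text
t: 25.1
tool_pos: [0.5275, 0.0466, 0.3144]
tool_rot: [3.141, -0.022, 0.002]
contact_force: [-0.2, 0.6, -3.3]
opening: 0.0272
grip_force: 79.7
```

```bash
python3 - <<'E'
from h import *
from station import ctrl
o=ctrl.get_obs(); print(o["t"],o["tool_pos"],o["contact_force"],o["opening"],goal(o,(.5,-.31,.31),-1.9)); d=snap("wrist","w7")
def proj(X):
    f=200/np.tan(np.radians(float(d["vertical_fov"]))/2); c=d["R"]@np.array(X)+d["t"]; return c[:2]/c[2]*f+[d["cx"],d["cy"]]
u,v=proj((.6285,.045,.1335)).round().astype(int); print(u,v)
im=d["image"]; hsv=cv2.cvtColor(im,cv2.COLOR_BGR2HSV)
x0,y0=max(u-45,0),max(v-45,0); sub=hsv[y0:v+45,x0:u+45]; g=((sub[...,1]<60)).astype(np.uint8)
k,l,st,ce=cv2.connectedComponentsWithStats(g)
for i in range(1,k):
    if st[i,4]>60: 
        ys,xs=np.where(l==i); P=plane(d,np.c_[xs+x0,ys+y0],.1335); print(st[i],rect(P))
for r in range(0,90,5): 
    if r<sub.shape[0]: print(y0+r,' '.join(f"{a:3d}" for a in sub[r,::4,1]))
print("lid corners expected",[proj((.6285+a*np.cos(-.005)-b*np.sin(-.005),.0452+a*np.sin(-.005)+b,.115)).round(1).tolist() for a in(-.06,.06) for b in (-.03,.03)])
E
```

```text
25.1 [0.5274529  0.04656398 0.31438137] [-0.15311642  0.58660938 -3.3317    ] 0.027233031689293908 (array([-0.0224,  0.3569,  0.0044]), np.float64(0.315), 'psi', np.float64(-1.585), 'tilt', array([ 0.0013, -0.    ]))
323 61
[ 84   4   6  86 406] (array([0.6263, 0.0149]), array([56.9,  3.7]), np.float64(0.018))
[  27   28   36   40 1271] (array([0.6267, 0.0452]), array([26.1, 25.3]), np.float64(-0.014))
16 107 114  97 100  92  90  97  94  97  90  90  80  77  78  76  78  79  79  83  81  77  82  66
21 106 113  97  99  90  88  98  98  94  91  90  79  76  79  76  77  81  79  80  81  76  79  60
26 108 114  96  98  91  89  98  96  95  89  89  78  76  80  74  77  80  80  84  85  79  74  57
31 106 109  96  96  92  91 101  96  94  90  89  75  75  80  73  75  80  80  92  92  88  75  56
36 107 109  98 100  91  92 104  97  93  91  90  77  73  79  73  78  79  90  94  92  91  76  56
41 107 110  98  98  92  91 102  94  94  90  90  77  75  76  73  79  86  90  93  91  91  76  55
46 107 109  97  99  90  91 102  43  21  23  22  18  18  18  16  38  91  90  93  89  88  68  55
51 106 109  94  98  93  98 11
[... 402 characters left out ...]
 15  16  15  23  91  87  89  86  88  58  55
76 107 106  97  96 101  98 116  82  22  22  24  23  21  21  20  24  89  87  90  84  88  59  56
81 109 106 100  97 100 100 119 113  96  81  42  40  40  62 113 105  88  86  88  85  86  60  55
86 106 109 102  98 101  98  98  95 103 106 104  98  95 103 102  92  87  87  87  85  88  58  53
91 107 106 105  97  99  98  99  96  89  91  89  80  73  87  84  86  87  85  89  85  89  58  53
96 107 108 107  96 100  97 100  96  89  91  89  79  72  87  84  86  86  86  86  84  88  57  56
101 107 108 110  97 100  97 101  97  92  88  88  82  87  85  81  86  86  86  86  84  87  57  58
lid corners expected [[359.5, 143.0], [286.5, 143.6], [363.0, -24.3], [280.3, -23.5]]
```

Screw head's flats are square again (−0.01 rad) and the lid edge is where expected. Returning the key.

Emit:
drive_tool:
  rows:
    - [[-0.0049,0.0404,0],0]
    - [[-0.0049,0.0404,0],0]
    - [[-0.0049,0.0404,0],0]
    - [[-0.0049,0.0404,0],0]
    - [[-0.0049,0.0404,0],0]
    - [[-0.0049,0.0404,0],0]
    - [[-0.0049,0.0404,0],0]
    - [[-0.0049,0.0404,0],0]
    - [[-0.0049,0.0404,0],0]
    - [[0,0,0],0.105]

```text
t: 26.15
tool_pos: [0.4778, -0.3213, 0.3137]
tool_rot: [3.133, -0.199, -0.001]
contact_force: [0.4, 0.8, -3.0]
opening: 0.0271
grip_force: 80.1
```

Emit:
drive_tool:
  rows:
    - [[0,0,0],0.105]
    - [[0,0,0],0.105]
    - [[0,0,0.02],0]
    - [[0,0,0.03],0]
    - [[0,0,0.03],0]
    - [[0,0,0.02],0]
    - [[0,0,0.01],0]
    - [[0,0,0],0]
    - [[0,0,0],0]
    - [[0,0,0],0]

```text
t: 27.15
tool_pos: [0.4791, -0.3172, 0.206]
tool_rot: [3.097, -0.514, 0.004]
contact_force: [0.7, -0.2, -3.1]
opening: 0.0266
grip_force: 80.4
```

```bash
python3 - <<'E'
from h import *
from station import ctrl
o=ctrl.get_obs(); print(o["t"],o["tool_pos"],o["contact_force"],o["opening"],goal(o,(.478,-.3162,.1455),-1.9))
E
```

```text
27.15 [ 0.4790928  -0.31715265  0.20597936] [ 0.6903149  -0.23331449 -3.0910192 ] 0.026588882575695732 (array([-0.0015, -0.0006,  0.0605]), np.float64(0.0001), 'psi', np.float64(-1.9), 'tilt', array([ 0.0025, -0.0022]))
```

Emit:
drive_tool:
  rows:
    - [[-0.0012,-0.0005,0.01],0]
    - [[0,0,0.012],0]
    - [[0,0,0.01],0]
    - [[0,0,0.008],0]
    - [[0,0,0.006],0]
    - [[0,0,0.005],0]
    - [[0,0,0.003],0]
    - [[0,0,0.002],0]
    - [[0,0,0],0]
    - [[0,0,0],0]

```text
t: 28.15
tool_pos: [0.4774, -0.3156, 0.1484]
tool_rot: [3.099, -0.515, 0.001]
contact_force: [-0.3, -0.2, -2.5]
opening: 0.0271
grip_force: 80.4
```

Emit:
drive_tool:
  rows:
    - [[0,0,0.001],0]
    - [[0,0,0.001],0]
    - [[0,0,0.001],0]
    - [[0,0,0.0005],0]
    - [[0,0,0],0]
    - [[0,0,0],0]

```text
t: 28.75
tool_pos: [0.4776, -0.3158, 0.1455]
tool_rot: [3.099, -0.515, 0.002]
contact_force: [-1.9, 1.3, 4.6]
opening: 0.0271
grip_force: 81.4
```

Standing on the pocket floor. Release and back straight up.

Emit:
drive_tool:
  rows:
    - [[0,0,0],0]
    - [[0,0,0],0]
    - [[0,0,0],0]
    - [[0,0,0],0]
    - [[0,0,0],0]
    - [[0,0,0],0]
    - [[0,0,0],0]
    - [[0,0,0],0]
  jaw: 0

```text
t: 29.55
tool_pos: [0.4772, -0.3155, 0.1445]
tool_rot: [-3.099, 0.515, -0.0]
contact_force: [-0.4, -0.2, 0.0]
opening: 0.0855
grip_force: 0.0
```

Emit:
drive_tool:
  rows:
    - [[0,0,-0.01],0]
    - [[0,0,-0.03],0]
    - [[0,0,-0.04],0]
    - [[0,0,-0.04],0]
    - [[-0.02,0,-0.03],0]
    - [[-0.01,0,-0.02],0]
    - [[0,0,0],0]
    - [[0,0,0],0]
    - [[0,0,0],0]

```text
t: 30.45
tool_pos: [0.4486, -0.3055, 0.3126]
tool_rot: [-3.098, 0.514, 0.004]
contact_force: [0.4, -0.3, -0.8]
opening: 0.0853
grip_force: 0.0
```

```bash
python3 - <<'E'
from h import *
from station import ctrl
o=ctrl.get_obs(); print(o["t"],o["tool_pos"],o["contact_force"]); d=snap("wrist","w8"); s=snap("scene","s8")
im=d["image"]; hsv=cv2.cvtColor(im,cv2.COLOR_BGR2HSV)
m=cv2.inRange(hsv,(10,125,60),(17,200,255)); k,l,st,ce=cv2.connectedComponentsWithStats(m)
for i in range(1,k):
    if st[i,4]>400:
        ys,xs=np.where(l==i); print(st[i],rect(plane(d,np.c_[xs,ys],.105)))
# change in scene vs s4 (case stack) and scene0 (key)
a=cv2.absdiff(s["image"],np.load("pics/s4.npz")["image"]).max(2); print("stack diff",(a[165:250,300:390]>40).sum(),np.argwhere(a[165:250,300:390]>40).mean(0)+[165,300])
b=cv2.absdiff(s["image"],np.load("pics/scene0.npz")["image"]).max(2); print("key diff",(b[225:290,200:260]>40).sum())
E
```

```text
30.45 [ 0.44861817 -0.30548396  0.31259596] [ 0.42019577 -0.25119749 -0.80134643]
[ 182    0   93   35 2824] (array([ 0.6002, -0.2804]), array([70.4, 23.5]), np.float64(1.242))
[ 294   92   62  117 4800] (array([ 0.4787, -0.3151]), array([99.6, 47.2]), np.float64(-0.411))
[  53  178   58   82 2020] (array([ 0.4911, -0.0918]), array([75.9, 23.3]), np.float64(-0.064))
stack diff 1100 [194.24       349.51545455]
key diff 519
```

```bash
python3 - <<'E'
from h import *
d=np.load("pics/w7.npz"); gb=cv2.GaussianBlur(d["image"].astype(np.float32),(3,3),0)
for n,pts in (("R",[(362,v) for v in range(20,138,6)]),("L",[(284,v) for v in range(20,138,6)])):
    t=[(u-9+np.abs(np.diff(gb[v,u-9:u+9],axis=0)).sum(1).argmax()+.5,v) for u,v in pts]
    p=plane(d,np.array(t),.115)[:,:2]; l=cv2.fitLine(np.float32(p),cv2.DIST_HUBER,0,1e-4,1e-4).ravel(); print(n,(l[1]/l[0]).round(4),np.median(p,0).round(4))
t=[(u,134+np.abs(np.diff(gb[134:153,u],axis=0)).sum(1).argmax()+.5) for u in range(290,356,5)]
print("near",np.median(plane(d,np.array(t),.115),0).round(4))
s=[np.load(f"pics/{k}.npz")["image"] for k in ("s4","s8")]
hs=[cv2.inRange(cv2.cvtColor(i,cv2.COLOR_BGR2HSV),(11,20,60),(40,170,255))[185:240,318:378] for i in s]; print("wood mask diff",(hs[0]!=hs[1]).sum(),(hs[0]>0).sum())
E
```

```text
R -0.0002 [0.6192 0.0093]
L -0.1312 [0.6202 0.0818]
near [0.5642 0.046  0.115 ]
wood mask diff 51 1848
```

```bash
python3 - <<'E'
from h import *
d=np.load("pics/w7.npz"); gb=cv2.GaussianBlur(d["image"].astype(np.float32),(3,3),0)
for v in (30,60,90,120): 
    for a,b in ((272,294),(352,376)):
        g=np.abs(np.diff(gb[v,a:b],axis=0)).sum(1); pk=[i for i in range(1,len(g)-1) if g[i]>=g[i-1] and g[i]>g[i+1] and g[i]>25]
        print(v,[(a+i+.5,int(g[i]),plane(d,[[a+i+.5,v]],.115)[0,1].round(4)) for i in pk])
for u in (300,340):
    g=np.abs(np.diff(gb[130:160,u],axis=0)).sum(1); pk=[i for i in range(1,len(g)-1) if g[i]>=g[i-1] and g[i]>g[i+1] and g[i]>25]
    print(u,[(130+i+.5,int(g[i]),plane(d,[[u,130+i+.5]],.115)[0,0].round(4)) for i in pk])
E
```

```text
30 [(273.5, 80, np.float64(0.0817)), (283.5, 72, np.float64(0.0742))]
30 [(362.5, 28, np.float64(0.0146)), (369.5, 133, np.float64(0.0093))]
60 [(274.5, 87, np.float64(0.082)), (284.5, 67, np.float64(0.0743))]
60 [(360.5, 28, np.float64(0.0158)), (368.5, 127, np.float64(0.0096))]
90 [(275.5, 92, np.float64(0.0824)), (285.5, 63, np.float64(0.0745))]
90 [(361.5, 29, np.float64(0.0146)), (368.5, 143, np.float64(0.0091))]
120 [(276.5, 87, np.float64(0.0827)), (286.5, 62, np.float64(0.0747))]
120 [(360.5, 33, np.float64(0.015)), (367.5, 147, np.float64(0.0094))]
300 [(141.5, 37, np.float64(0.5702)), (143.5, 52, np.float64(0.5686)), (148.5, 158, np.float64(0.5645))]
340 [(141.5, 37, np.float64(0.5698)), (143.5, 36, np.float64(0.5681)), (148.5, 173, np.float64(0.5641))]
```

Lid edges are at y 0.0150/0.0744 and x 0.5685, so the case is flush and square on the column, and the key is back in its holder. Handing in.

```bash
python3 -c "
from station import ctrl
print(ctrl.finish_job())"
```

```text
the job is handed in; nothing more can be done
None
```

I handed the job in at about 30 s: the case sits flush on the column to within about 1 mm by the wrist camera, the screw has had about a quarter turn clockwise (inferred from the key's turn and the head's flats), and the key stands back in its holder.

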